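Fold down the counter display shelf and stock it

TASK

Get the folding display shelf on the counter ready: push its upright flap over, away from you, past its balance point until the springs snap it down level, then press the flap's free edge firmly down on its buffers with about 12 newtons for a second, never pushing on it with more than 20 newtons. After that stand the short tin upright in the middle of the flap, setting it down gently, let go, and leave everything else where it is.

Things in the scene. Friction and masses are not known exactly. Their poses are not given: they have to be found in the camera images.
- shelf_stand: the folding shelf's fixed stand: dark base plate 285 x 260 x 12 mm on levelling feet screwed out 0 to 12 mm; low plywood upright, hinge cheeks and springs (105 to 130 mm either side of the middle, up to 125 mm above the plate's underside), two buffer posts. Origin: level with that underside, mid-width, 90 mm from the hinge; x: to the side where the flap comes down, away from the robot; z up.
- hinge (a point): middle of the flap's hinge line, 90 mm above the stand's origin (90 to 102 mm above the counter, as its feet are set) and 90 mm from it along the stand's -x. The hinge runs along the stand's y; this point's axes are the stand's axes.
- flap (a joint): angle (rad). 0: up, leaning 0.12 rad from vertical to the stand's +x, held by springs; grows as it is pushed to the stand's +x. Balance point about 0.7: short of it the flap springs back, past it the springs throw it down to about 1.45, level on hard buffers (touch down slowly). At 0 it takes about 10 N square to it 130 mm from the hinge (more nearer the hinge), less towards the balance point.
- flap_edge (a point): middle of the free edge of the flap's plywood board (200 x 12 mm), on the face that looks at the robot when up and becomes the top when down, 6 mm out from the hinge line and 160 mm along. A rubber mat covers this face: 3 to 9 mm thick, differs each time and is not measured. -x axis: the face's outward normal (up when down); z: from the hinge to the free edge; y along the hinge.
- flap_middle (a point): middle of the same board face (under the mat), 83 mm from the hinge line; 6 mm higher than the hinge line when the flap is down. The tin shall stand here, on the mat. Axes as flap_edge.
- short_tin: the short wide tin with a bare metal rim and a paper band, 62 mm in diameter, 72 mm high, about 0.3 kg, standing on the counter. Origin: centre of its underside, z up.
- tall_tin_a: a tall slim tin, 52 mm in diameter, 125 mm high; stays where it is. Origin: centre of its underside.
- tall_tin_b: another tall slim tin, 52 mm in diameter, 125 mm high; stays where it is. Origin: centre of its underside.
- jar: amber glass jar with a black cap, 60 mm in diameter, 85 mm high; stays where it is. Origin: centre of its underside.
- carton: cardboard carton 60 x 90 x 45 mm; stays where it is. Origin: centre of its underside.
- pen_cup: grey open cup, 72 mm in diameter, 90 mm high; stays where it is. Origin: centre of its underside.
- code_scanner: hand-held code scanner lying on the counter, about 165 x 50 x 35 mm; stays where it is. Origin: at the counter below its middle.
- card_reader: black card reader lying on the counter, 130 x 75 x 24 mm; stays where it is. Origin: centre of its underside.

How it is judged:
By the outcome, as a careful person would: the job done as asked, in the order asked, and still so for the second after the job is handed in, with the robot touching nothing.
It also fails if it takes over 72 s, if anything falls off the work surface, if the arm or the gripper's body presses on something with over 40 N, if the wrist force passes 120 N, or if a joint passes its speed limit or range.

ROBOT

A 7-joint arm with a two-finger parallel gripper is mounted at the origin on the work surface. World frame = base frame: x ahead of the robot, y to its left, z up, the work surface at z = 0. Lengths are in mm, angles in rad, forces in N, time in s.
With the tool pointing down it reaches from about 350 to 900 mm from the base axis. Payload 19.9 kg.
Tool frame: the origin (TCP) lies between the finger pads; the fingertips stand r.nose_length ahead of it and the grasp point (between the pads) lies 6 mm ahead of it (r.nose_length is the distance from the TCP to the fingertips, in mm); z points along the fingers, y is the line along which they close (so a half turn about z gives the same grasp; the last joint's range is limited). The gripper opens to 85 mm and grips with 20 to 120 N. Pads are 22 mm wide; open, the fingers measure 114 mm over their backs; the gripper's body (76 mm by 85 mm) begins 54 mm behind the grasp point. The pads swing forward as they close: fully open they stand 13 mm farther back than shut.
Start: joints at [1.145, 0.417, -0.01, 1.614, 0.005, 1.111, -0.053], TCP at [234.604, -579.28, 256.26] pointing down, gripper open.
Joint ranges: [-2.81, 2.81], [-0.39, 2.02], [-1.27, 1.25], [0.06, 2.57], [-1.19, 4.33], [0.19, 2], [-2.82, 2.82]. Speed limits (rad/s): [1.89, 1.89, 2.39, 2.39, 3.01, 3.01, 3.01].

INTERFACE

Orientations are given as a unit quaternion [w, x, y, z].
In Python, from station import r gives the robot as it stands. The module is installed in compiled form; this text tells all that it offers.
- The arm moves only by the tool arm_command, never from a script. Its argument "increments" is a list of rows, each an object of numbers: "dx", "dy", "dz": the shift along the world's x, y, z in cm; "rx", "ry", "rz": the turn, a rotation vector about the world's x, y, z in rad; "claw": the gripper command: -1 is shut, 1 is fully open, values between are in proportion. A call has 1 to 5 rows; each row is the pose to reach, as a shift and turn from the pose commanded when the call began; what a row does not reach only later rows make up. A row lasts 1/12 s, in which the tool goes at most 41.7 mm and 7.16 degrees, less where a joint would pass 70% of its speed; a pose out of reach is approached as far as the arm can. A call with a gripper value outside its range is refused whole. The fingers move at their own pace and stop on an object; "grip_force" is the grip in N (left out, the last holds). Time passes only in rows, so rows that repeat a pose let the fingers close. It gives the time, the measured TCP pose, the force, the opening and the grip force at its end, in the units of the state.
- r.read_state(): the state, without advancing time (a new reading comes with each control period).
- r.snapshot(name): name is "scene" or "side" or "wrist"; returns a dict with "color" (420x560x3 uint8, red, green, blue), "fx", "fy", "cx", "cy" (pixels), "R" (3x3) and "t" (3): a world point X has camera coordinates R X + t; the wrist camera has in their place "hand_eye" (4x4, takes a point from camera to tool coordinates, whose origin is the TCP and whose axes are the flange's). Camera axes: x right, y down, z forward; pixel columns grow to the right and rows downward; lengths in mm; the calibration is good to about 2 mm. A picture is of the moment at which its call begins: read the wrist's pose just before it. There is no depth.
- r.finish_job(): hands the job in; it is judged then, once.
Trained networks look in a picture, given as the dict that the camera call returned (one of the last four; its "shot" number tells which), for a name from the list of things; names that differ only in an ending like _2 or _b are one class to them, and where a whole thing is asked for, a point or a joint stands for the part that bears it (a point fixed in the world has none). Each returns a list of dicts, best first, with "p" (0 to 1); they miss things now and then, are a little off and sometimes report something else, mostly with a low value. They report only what shows in the picture. A call takes as long as a camera call.
- r.recognise(picture, target): "at" ([column, row] in pixels, amid what is visible of it).
- r.masks_of(picture, target): "region" (420x560 bool, what is visible of it) and "at" ([column, row] in pixels, amid what is visible of it).
The state is a dict: "clock": time; "joint_positions": joint angles; "qvel": joint speeds; "joint_torque": joint torques, N m; "tool_pos": TCP position; "tool_rot": TCP orientation; "contact_force": force on the tool from outside, world axes, zero at the start; "torque": the same for the moment, N m; "width": finger opening in mm; "grip_force": force on a finger pad.
Only numpy, scipy, OpenCV 4.12 (cv2) and the standard library are available. Lean on these libraries where they do the work, as an engineer would, in place of code of your own. Each camera call takes 0.05 s, during which the arm holds its last target. There are 200 camera calls.

## Working session

There is one attempt and no reset: what is moved stays moved. The work goes in short steps, Python scripts to look and compute and a tool call to move; the robot and the scene stay as the last step left them, time stands still between calls to the robot, and variables do not carry over. Pictures are saved under pics/ and viewed, at most 10 in all, crops included, and the job is handed in when it is done.

Besides the shell and the picture viewer there is one more tool, called after "Emit:" as a command line: name --argument value ..., lists and objects as JSON in quotes. arm_command: Moves the arm, as the interface text tells. Its arguments: {"type":"object","properties":{"increments":{"type":"array"},"grip_force":{"type":"number"}},"required":["increments"]}

```bash
mkdir -p pics
cat > h.py <<'E'
import numpy as np,cv2
from station import r
def save(p,n): cv2.imwrite(f'pics/{n}.png',cv2.cvtColor(p['color'],cv2.COLOR_RGB2BGR))
def ray(p,uv):
    R=np.array(p['R']);t=np.array(p['t'])
    d=R.T@np.array([(uv[0]-p['cx'])/p['fx'],(uv[1]-p['cy'])/p['fy'],1]);o=-R.T@t
    return o,d/np.linalg.norm(d)
def onz(p,uv,z):
    o,d=ray(p,uv);return o+d*(z-o[2])/d[2]
def tri(p1,u1,p2,u2):
    o1,d1=ray(p1,u1);o2,d2=ray(p2,u2)
    s=np.linalg.lstsq(np.c_[d1,-d2],o2-o1,rcond=None)[0]
    a=o1+s[0]*d1;b=o2+s[1]*d2
    return (a+b)/2,np.linalg.norm(a-b)
def proj(p,X):
    c=np.array(p['R'])@X+np.array(p['t']);return np.array([p['fx']*c[0]/c[2]+p['cx'],p['fy']*c[1]/c[2]+p['cy']])
E
python3 - <<'E'
from h import *
np.set_printoptions(precision=1,suppress=True)
s=r.read_state();print(s,r.nose_length)
P={n:r.snapshot(n) for n in('scene','side')}
for n,p in P.items(): save(p,n);print(n,-np.array(p['R']).T@p['t'])
im=np.hstack([p['color'] for p in P.values()])
for t in ['short_tin','tall_tin_a','jar','carton','pen_cup','code_scanner','card_reader','shelf_stand','flap']:
    for n,p in P.items():
        for q in r.masks_of(p,t)[:2]:
            m=q['region'];ys,xs=np.where(m)
            print(t,n,round(q['p'],2),q['at'],(xs.min(),ys.min(),xs.max(),ys.max()),onz(p,q['at'],40)[:2])
E
```

```text
{'clock': 0.0, 'joint_positions': array([ 1.1,  0.4, -0. ,  1.6,  0. ,  1.1, -0.1]), 'qvel': array([ 0., -0., -0., -0., -0.,  0.,  0.]), 'joint_torque': array([ -0. , -86.4,   0.7, -43.5,   0. ,   0. ,   0. ]), 'tool_pos': array([ 234.5, -579. ,  255.6]), 'tool_rot': array([-0. ,  1. ,  0.2, -0. ]), 'contact_force': array([ 0.9,  0.4, -0.3]), 'torque': array([ 0., -0., -0.]), 'grip_force': 0.0, 'width': 85.25094633369382} 25.0
scene [1075.7  588.5 1380.6]
side [ 92.5 434.  855.5]
short_tin scene 0.87 [338.1, 265.2] (np.int64(329), np.int64(252), np.int64(352), np.int64(280)) [509.4 154.1]
short_tin side 0.31 [322.0, 222.2] (np.int64(238), np.int64(130), np.int64(376), np.int64(278)) [ 530.3 -192.1]
tall_tin_a scene 0.93 [381.0, 297.5] (np.int64(369), np.int64(283), np.int64(394), np.int64(315)) [484.1 304.1]
tall_tin_a scene 0.75 [339.6, 308.4] (np.int64(328), np.int64(290), np.int64(349), np.int64(323)) [596.2 255.4]
tall_tin_a side 0.75 [168.3, 366.6] (np.int64(151), np.int64(343), np.int64(188), np.int64(394)) [511.4 305.6]
tall_tin_a side 0.57 [158.2, 312.4] (np.int64(143), np.in
[... 1244 characters left out ...]
252)) [ 326.5 -380.8]
code_scanner side 0.66 [169.7, 366.9] (np.int64(152), np.int64(344), np.int64(189), np.int64(393)) [508.9 304.1]
card_reader scene 0.79 [180.8, 176.6] (np.int64(162), np.int64(162), np.int64(201), np.int64(185)) [ 689.9 -403.8]
card_reader side 0.44 [324.9, 154.9] (np.int64(318), np.int64(146), np.int64(334), np.int64(162)) [ 694.3 -410.1]
shelf_stand scene 0.55 [253.5, 198.4] (np.int64(193), np.int64(131), np.int64(308), np.int64(259)) [ 558.2 -187.6]
shelf_stand side 0.62 [320.7, 218.2] (np.int64(238), np.int64(130), np.int64(376), np.int64(278)) [ 541.5 -200.8]
flap scene 0.81 [258.6, 158.3] (np.int64(230), np.int64(130), np.int64(294), np.int64(192)) [ 446.8 -306.4]
```

View pics/scene.png

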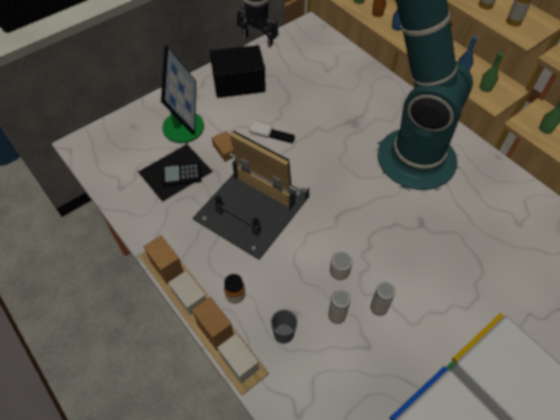

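View pics/side.png

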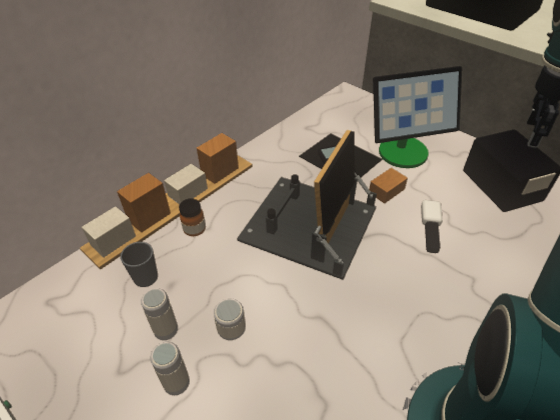

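The scene view shows the stand around (253,198), with the flap's plywood back facing the camera, and the short tin at (340,265). The side view shows the dark mat face towards the robot at (337,185), and the short tin at (230,318). I'll zoom in on the plate and flap corners.

Run:
```python
import cv2,numpy as np
a=cv2.imread('pics/scene.png')[122:267,185:318];b=cv2.imread('pics/side.png')[122:287,228:388]
f=lambda i,k:cv2.convertScaleAbs(cv2.resize(i,None,fx=k,fy=k,interpolation=cv2.INTER_CUBIC),alpha=1.6,beta=20)
a=f(a,3);b=f(b,2.5)
o=np.zeros((440,800,3),np.uint8);o[:a.shape[0],:a.shape[1]]=a;o[:b.shape[0],400:400+b.shape[1]]=b
cv2.imwrite('pics/z.png',o)
```

```text
(no output)
```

View pics/z.png

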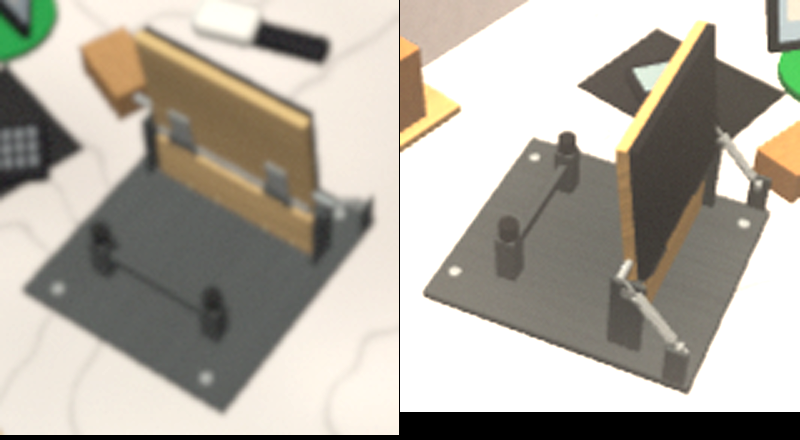

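```bash
cat > fit.py <<'E'
from h import *
from scipy.optimize import least_squares
np.set_printoptions(precision=1,suppress=True)
S=r.snapshot('scene');D=r.snapshot('side')
c,s=np.cos(.12),np.sin(.12)
def pts(v):
    x,y,a,f,ox=v
    R=np.array([[np.cos(a),-np.sin(a),0],[np.sin(a),np.cos(a),0],[0,0,1]])
    W=lambda p:R@np.array(p,float)+[x,y,0]
    T={}
    for i,px in (('f',142.5),('n',-142.5)):
        for j,py in (('l',130),('r',-130)): T[i+j]=W([px+ox,py,f+12])
    far=np.array([160*s+6*c,0,160*c-6*s])  # far face free edge
    for j,py in (('l',100),('r',-100)): T['e'+j]=W([-90+far[0],py,90+f+far[2]])
    return T
obs=[(S,'fr',(193.3,218.7)),(S,'fl',(259,259)),(S,'nl',(309,195.3)),(S,'er',(230.7,134)),(S,'el',(288,163)),
(D,'fl',(238,239)),(D,'nl',(342.4,277)),(D,'nr',(375.2,206)),(D,'fr',(281.2,177)),(D,'el',(316,182)),(D,'er',(347.5,132.5))]
def res(v):
    T=pts(v);return np.concatenate([proj(p,T[k])-u for p,k,u in obs])
q=least_squares(res,[550,-190,-.5,6,0],loss='soft_l1');v=q.x
print(v,v[2],'\n',res(v).reshape(-1,2))
T=pts(v)
R=np.array([np.cos(v[2]),np.sin(v[2]),0])
print('hinge',np.r_[v[:2],0]-90*R,'dir',R,'edges',T['el'],T['er'])
for t,(u1,h) in {'short_tin':(None,36),'tall_tin_a':(None,62)}.items():
  L1=[a['at'] for a in r.recognise(S,t) if a['p']>.2][:3];L2=[a['at'] for a in r.recognise(D,t) if a['p']>.2][:3]
  print(t,[(tri(S,a,D,b)) for a in L1 for b in L2], [onz(S,a,h) for a in L1],[onz(D,b,h) for b in L2])
print('short side manual rim', onz(D,(230,309),72), onz(S,(341,261),72))
E
python3 fit.py
```

```text
[ 585.2 -180.7    0.3    2.5  -15.3] 0.3015049713430109 
 [[-2.4 -1.2]
 [-0.3 -0.4]
 [ 0.6 -1.6]
 [-1.2 -1.6]
 [-1.2 -0.5]
 [-2.6  0.5]
 [ 0.1  1.7]
 [-0.1  0.9]
 [-1.6  0.5]
 [-0.4  2.1]
 [ 0.4 -0.8]]
hinge [ 499.2 -207.5    0. ] dir [1.  0.3 0. ] edges [ 493.5 -104.5  250.7] [ 552.9 -295.5  250.7]
short_tin [(array([503.5, 150.4,  36.8]), np.float64(7.814670642376149))] [array([503.9, 154.3,  36. ])] [array([504.4, 146. ,  36. ])]
tall_tin_a [(array([490.6, 310.8,  62.2]), np.float64(6.447068067109333)), (array([535.6, 306.4, 171.2]), np.float64(59.38493348894741)), (array([556.9, 259.4, -57.1]), np.float64(57.81165210139427)), (array([603.6, 257.3,  71.2]), np.float64(8.689334380481492))] [array([490.6, 314. ,  62. ]), array([600.6, 259.5,  62. ])] [array([491.1, 307.5,  62. ]), array([610.4, 250.8,  62. ])]
short side manual rim [500.5 149.1  72. ] [507.4 159.8  72. ]
```

Run:
```python
from h import *
from scipy.spatial.transform import Rotation as Ro
s=r.read_state();q=s['tool_rot'];M=Ro.from_quat([q[1],q[2],q[3],q[0]]).as_matrix()
print(M.round(3)); y=M[:2,1]; a=np.arctan2(y[1],y[0]); t=np.arctan2(.955,-.297)
print('turn rz',[(t-a+k*np.pi) for k in(-1,0,1)], s['tool_pos'], r.snapshot('wrist')['hand_eye'])
```

```text
[[ 0.927  0.375 -0.   ]
 [ 0.375 -0.927  0.   ]
 [-0.    -0.    -1.   ]]
turn rz [np.float64(-0.08326996607093307), np.float64(3.05832268751886), np.float64(6.199915341108653)] [ 234.60267426 -579.29366116  256.27542852] [[ 5.81259058e-04 -9.58296342e-01 -2.85775755e-01  7.21312236e+01]
 [ 9.99999420e-01  8.16064898e-04 -7.02555351e-04  3.77552041e-02]
 [ 9.06467786e-04 -2.85775181e-01  9.58296261e-01 -1.17479450e+02]
 [ 0.00000000e+00  0.00000000e+00  0.00000000e+00  1.00000000e+00]]
```

Emit:
arm_command --increments '[{"dz": 4, "claw": -1}, {"dx": 2.1, "dy": 3.5, "dz": 5, "rz": -0.083, "claw": -1}, {"dx": 4.2, "dy": 7, "dz": 5, "rz": -0.083, "claw": -1}, {"dx": 6.3, "dy": 10.5, "dz": 5, "rz": -0.083, "claw": -1}, {"dx": 8.2, "dy": 14, "dz": 5, "rz": -0.083, "claw": -1}]'

```text
$.increments[0]: bad value
```

Emit:
arm_command --increments '[{"dx": 2, "dy": 3.4, "claw": -1}, {"dx": 4, "dy": 6.8, "claw": -1}, {"dx": 6, "dy": 10.2, "claw": -1}, {"dx": 8, "dy": 13.6, "claw": -1}, {"dx": 10, "dy": 17.1, "claw": -1}]'

```text
$.increments[0]: bad value
```

Emit:
arm_command --increments '[{"dx": 1.3, "dy": 2.15, "claw": -1}, {"dx": 2.5, "dy": 4.3, "dz": -3, "claw": -1}, {"dx": 2.5, "dy": 4.3, "dz": -5, "claw": -1}, {"dx": 2.5, "dy": 4.3, "dz": -5, "claw": -1}]'

```text
$.increments[0]: bad value
```

Emit:
arm_command --increments '[{"dx": 0, "dy": 0, "dz": 4, "rx": 0, "ry": 0, "rz": 0, "claw": -1}, {"dx": 2.1, "dy": 3.5, "dz": 5, "rx": 0, "ry": 0, "rz": -0.083, "claw": -1}, {"dx": 4.2, "dy": 7, "dz": 5, "rx": 0, "ry": 0, "rz": -0.083, "claw": -1}, {"dx": 6.3, "dy": 10.5, "dz": 5, "rx": 0, "ry": 0, "rz": -0.083, "claw": -1}, {"dx": 8.2, "dy": 14, "dz": 5, "rx": 0, "ry": 0, "rz": -0.083, "claw": -1}]'

```text
clock: 1.77
tool_pos: [317.5, -437.5, 306.5]
tool_rot: [0.0, 0.989, 0.15, 0.0]
contact_force: [1.9, -0.8, 0.7]
width: 25.7
grip_force: 0.0
```

Emit:
arm_command --increments '[{"dx": 2, "dy": 3.4, "dz": 0, "rx": 0, "ry": 0, "rz": 0, "claw": -1}, {"dx": 4, "dy": 6.8, "dz": 0, "rx": 0, "ry": 0, "rz": 0, "claw": -1}, {"dx": 6, "dy": 10.2, "dz": 0, "rx": 0, "ry": 0, "rz": 0, "claw": -1}, {"dx": 8, "dy": 13.6, "dz": 0, "rx": 0, "ry": 0, "rz": 0, "claw": -1}, {"dx": 10, "dy": 17.1, "dz": 0, "rx": 0, "ry": 0, "rz": 0, "claw": -1}]'

```text
clock: 2.18
tool_pos: [417.2, -266.6, 306.6]
tool_rot: [0.0, 0.989, 0.15, 0.0]
contact_force: [0.2, -1.3, 0.2]
width: -0.3
grip_force: 0.0
```

Emit:
arm_command --increments '[{"dx": 1.3, "dy": 2.1, "dz": 0, "rx": 0, "ry": 0, "rz": 0, "claw": -1}, {"dx": 2.5, "dy": 4.1, "dz": -3, "rx": 0, "ry": 0, "rz": 0, "claw": -1}, {"dx": 2.5, "dy": 4.1, "dz": -5, "rx": 0, "ry": 0, "rz": 0, "claw": -1}, {"dx": 2.5, "dy": 4.1, "dz": -5, "rx": 0, "ry": 0, "rz": 0, "claw": -1}]'

```text
clock: 2.52
tool_pos: [440.7, -225.6, 253.2]
tool_rot: [-0.001, 0.988, 0.151, -0.002]
contact_force: [-1.7, 0.2, -1.2]
width: 0.1
grip_force: 0.0
```

Run:
```python
from h import *
a=r.snapshot('side');w=r.snapshot('wrist');s=r.read_state();print(s['tool_pos'],s['clock'])
i=np.hstack([a['color'][100:300,200:480],w['color'][::2,::2]][:1]+[cv2.resize(w['color'],(267,200))]);i=cv2.resize(i,None,fx=1.45,fy=1.45)
cv2.imwrite('pics/b.png',i[:,:,::-1])
```

```text
[ 441.34535766 -227.71296828  256.57700869] 2.6167
```

View pics/b.png

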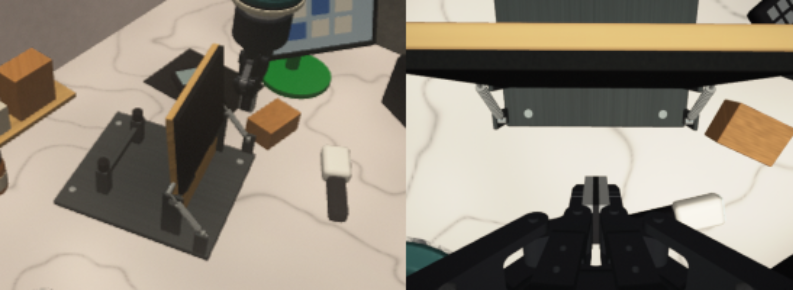

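Emit:
arm_command --increments '[{"dx": 1.43, "dy": 0.45, "dz": 0, "rx": 0, "ry": 0, "rz": 0, "claw": -1}, {"dx": 2.87, "dy": 0.89, "dz": 0, "rx": 0, "ry": 0, "rz": 0, "claw": -1}, {"dx": 3.34, "dy": 1.04, "dz": 0, "rx": 0, "ry": 0, "rz": 0, "claw": -1}, {"dx": 3.6, "dy": 1.13, "dz": 0, "rx": 0, "ry": 0, "rz": 0, "claw": -1}, {"dx": 3.9, "dy": 1.22, "dz": 0, "rx": 0, "ry": 0, "rz": 0, "claw": -1}]'

```text
clock: 3.03
tool_pos: [480.4, -215.8, 257.0]
tool_rot: [0.0, 0.989, 0.15, 0.0]
contact_force: [0.2, -0.1, -0.1]
width: 0.2
grip_force: 0.0
```

Emit:
arm_command --increments '[{"dx": 0.25, "dy": 0.08, "dz": 0, "rx": 0, "ry": 0, "rz": 0, "claw": -1}, {"dx": 0.5, "dy": 0.15, "dz": 0, "rx": 0, "ry": 0, "rz": 0, "claw": -1}, {"dx": 0.75, "dy": 0.23, "dz": 0, "rx": 0, "ry": 0, "rz": 0, "claw": -1}, {"dx": 1, "dy": 0.3, "dz": 0, "rx": 0, "ry": 0, "rz": 0, "claw": -1}]'

```text
clock: 3.37
tool_pos: [490.6, -212.2, 256.4]
tool_rot: [0.0, 0.989, 0.15, -0.0]
contact_force: [-1.1, 0.3, 0.9]
width: -0.2
grip_force: 0.0
```

Emit:
arm_command --increments '[{"dx": 0.2, "dy": 0.06, "dz": 0, "rx": 0, "ry": 0, "rz": 0, "claw": -1}, {"dx": 0.4, "dy": 0.12, "dz": 0, "rx": 0, "ry": 0, "rz": 0, "claw": -1}, {"dx": 0.6, "dy": 0.18, "dz": 0, "rx": 0, "ry": 0, "rz": 0, "claw": -1}, {"dx": 0.8, "dy": 0.24, "dz": 0, "rx": 0, "ry": 0, "rz": 0, "claw": -1}, {"dx": 0.9, "dy": 0.27, "dz": 0, "rx": 0, "ry": 0, "rz": 0, "claw": -1}]'

```text
clock: 3.78
tool_pos: [498.9, -209.7, 256.0]
tool_rot: [-0.0, 0.989, 0.15, -0.001]
contact_force: [-9.2, -1.7, 4.5]
width: 0.0
grip_force: 4.8
```

Emit:
arm_command --increments '[{"dx": 0.5, "dy": 0.16, "dz": 0, "rx": 0, "ry": 0, "rz": 0, "claw": -1}, {"dx": 1.1, "dy": 0.35, "dz": -0.08, "rx": 0, "ry": 0, "rz": 0, "claw": -1}, {"dx": 1.7, "dy": 0.53, "dz": -0.2, "rx": 0, "ry": 0, "rz": 0, "claw": -1}, {"dx": 2.3, "dy": 0.72, "dz": -0.34, "rx": 0, "ry": 0, "rz": 0, "claw": -1}, {"dx": 2.9, "dy": 0.9, "dz": -0.5, "rx": 0, "ry": 0, "rz": 0, "claw": -1}]'

```text
clock: 4.2
tool_pos: [528.5, -200.6, 251.4]
tool_rot: [0.0, 0.989, 0.15, -0.0]
contact_force: [-5.3, -1.2, 5.6]
width: -0.6
grip_force: 3.8
```

Emit:
arm_command --increments '[{"dx": 0.65, "dy": 0.2, "dz": -0.2, "rx": 0, "ry": 0, "rz": 0, "claw": -1}, {"dx": 1.3, "dy": 0.4, "dz": -0.47, "rx": 0, "ry": 0, "rz": 0, "claw": -1}, {"dx": 1.95, "dy": 0.6, "dz": -0.78, "rx": 0, "ry": 0, "rz": 0, "claw": -1}, {"dx": 2.6, "dy": 0.8, "dz": -1.12, "rx": 0, "ry": 0, "rz": 0, "claw": -1}, {"dx": 3.2, "dy": 1.0, "dz": -1.45, "rx": 0, "ry": 0, "rz": 0, "claw": -1}]'

```text
clock: 4.62
tool_pos: [561.2, -190.5, 237.0]
tool_rot: [0.0, 0.989, 0.15, 0.0]
contact_force: [-2.1, -1.1, 3.7]
width: -0.1
grip_force: 1.8
```

Emit:
arm_command --increments '[{"dx": 0.6, "dy": 0.19, "dz": -0.4, "rx": 0, "ry": 0, "rz": 0, "claw": -1}, {"dx": 1.2, "dy": 0.37, "dz": -0.85, "rx": 0, "ry": 0, "rz": 0, "claw": -1}, {"dx": 1.75, "dy": 0.55, "dz": -1.3, "rx": 0, "ry": 0, "rz": 0, "claw": -1}, {"dx": 2.3, "dy": 0.72, "dz": -1.8, "rx": 0, "ry": 0, "rz": 0, "claw": -1}, {"dx": 2.8, "dy": 0.87, "dz": -2.2, "rx": 0, "ry": 0, "rz": 0, "claw": -1}]'

```text
clock: 5.03
tool_pos: [589.0, -181.3, 213.8]
tool_rot: [-0.0, 0.989, 0.15, -0.0]
contact_force: [-0.3, -0.4, 0.3]
width: 0.3
grip_force: 0.0
```

Emit:
arm_command --increments '[{"dx": 0, "dy": 0, "dz": 4, "rx": 0, "ry": 0, "rz": 0, "claw": -1}, {"dx": -2, "dy": -0.62, "dz": 8, "rx": 0, "ry": 0, "rz": 0, "claw": -1}, {"dx": -4, "dy": -1.24, "dz": 12, "rx": 0, "ry": 0, "rz": 0, "claw": -1}, {"dx": -4, "dy": -1.24, "dz": 12, "rx": 0, "ry": 0, "rz": 0, "claw": -1}]'

```text
clock: 5.37
tool_pos: [548.4, -195.4, 340.7]
tool_rot: [0.002, 0.989, 0.15, 0.003]
contact_force: [-0.1, -0.3, 0.6]
width: -0.4
grip_force: 0.0
```

Run:
```python
from h import *
s=r.read_state();w=r.snapshot('wrist');a=r.snapshot('side');print(s['tool_pos'],s['clock'],s['tool_rot'])
import pickle;pickle.dump((s,w,a),open('w1.pkl','wb'))
i=np.hstack([w['color'],np.vstack([cv2.resize(a['color'][100:300,200:400],(240,240)),np.zeros((180,240,3),np.uint8)])])
cv2.imwrite('pics/c.png',i[:,:,::-1])
```

```text
[ 548.38098477 -195.41769098  340.67044457] 5.3667 [0.00187447 0.98874068 0.14960182 0.00276523]
```

View pics/c.png

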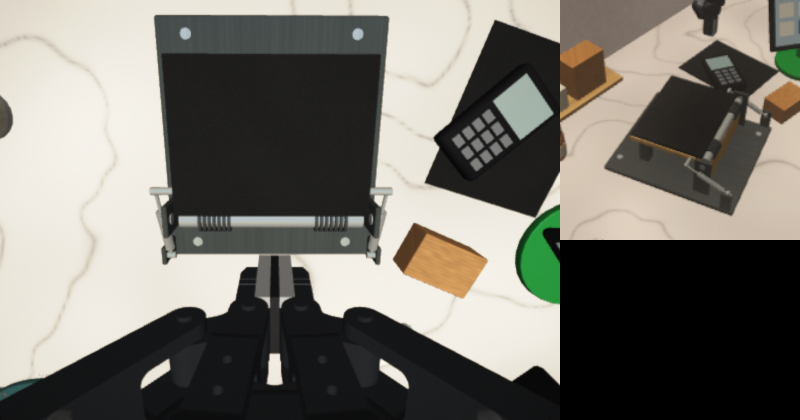

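The flap is down level. Its mat fills columns 162–381 and rows 54–216 in the wrist picture, with the hinge rod at row 222.

```bash
cat > wr.py <<'E'
from h import *
from scipy.spatial.transform import Rotation as Ro
def wpt(s,w,uv,z):
    q=s['tool_rot'];M=Ro.from_quat([q[1],q[2],q[3],q[0]]).as_matrix();H=np.array(w['hand_eye'])
    d=np.array([(uv[0]-w['cx'])/w['fx'],(uv[1]-w['cy'])/w['fy'],1])
    o=M@H[:3,3]+s['tool_pos'];d=M@H[:3,:3]@d
    return (o+d*(z-o[2])/d[2])
E
python3 - <<'E'
from wr import *
import pickle
s,w,a=pickle.load(open('w1.pkl','rb'));print(r.read_state()['tool_pos'])
s['tool_pos']=r.read_state()['tool_pos'];s['tool_rot']=np.array([0,.9887,.1498,0])
g=w['color'].astype(int).sum(2);print(g[135,155:175],g[135,375:395],g[40:66,270],g[205:230,270])
for z in (104,108):
  C=[wpt(s,w,u,z)[:2] for u in((162,54),(381,54),(384,214),(171,214))]
  print(z,np.round(C,1),np.linalg.norm(C[0]-C[1]),np.linalg.norm((C[0]+C[1]-C[2]-C[3])/2),np.mean(C,0))
print('hinge rod',wpt(s,w,(275,222),100))
E
```

```text
[ 548.75053358 -194.69847951  337.01134718]
[715 715 715 715 715 715 714 689 525 259 223 228 200 113  90  87  89  89
  89  88] [229 237 235 270 473 677 690 691 691 691 691 691 689 691 691 690 690 689
 691 691] [225 224 225 225 224 224 224 223 226 223 224 225 222 185 106  93  89  87
  89  90  91  90  89  89  87  89] [ 95  95  95  96  94  91  90  91  90  94 160 375 561 588 585 579 572 561
 536 502 461 390 304 242 235]
104 [[ 625.7  -65.1]
 [ 684.  -252.7]
 [ 545.  -312.4]
 [ 480.7 -105.7]] 196.52331039883066 150.66144402039916 [ 583.841231   -183.99613386]
108 [[ 625.6  -66.3]
 [ 683.3 -251.8]
 [ 545.8 -310.9]
 [ 482.2 -106.5]] 194.28048143959583 148.9420151699318 [ 584.22724799 -183.87503726]
hinge rod [ 502.57228114 -209.64874215  100.        ]
```

Emit:
arm_command --increments '[{"dx": 3.2, "dy": 1, "dz": -2, "rx": 0, "ry": 0, "rz": 0, "claw": -1}, {"dx": 6.4, "dy": 2, "dz": -4, "rx": 0, "ry": 0, "rz": 0, "claw": -1}, {"dx": 9.6, "dy": 3.05, "dz": -7, "rx": 0, "ry": 0, "rz": 0, "claw": -1}, {"dx": 9.6, "dy": 3.05, "dz": -11, "rx": 0, "ry": 0, "rz": 0, "claw": -1}, {"dx": 9.6, "dy": 3.05, "dz": -14, "rx": 0, "ry": 0, "rz": 0, "claw": -1}]'

```text
clock: 5.88
tool_pos: [645.1, -161.3, 189.8]
tool_rot: [-0.001, 0.988, 0.152, -0.001]
contact_force: [0.3, -0.4, -0.9]
width: 0.1
grip_force: 0.0
```

Emit:
arm_command --increments '[{"dx": 0, "dy": 0, "dz": -2, "rx": 0, "ry": 0, "rz": 0, "claw": -1}, {"dx": 0, "dy": 0, "dz": -3.5, "rx": 0, "ry": 0, "rz": 0, "claw": -1}, {"dx": 0, "dy": 0, "dz": -4.5, "rx": 0, "ry": 0, "rz": 0, "claw": -1}, {"dx": 0, "dy": 0, "dz": -4.8, "rx": 0, "ry": 0, "rz": 0, "claw": -1}, {"dx": 0, "dy": 0, "dz": -4.8, "rx": 0, "ry": 0, "rz": 0, "claw": -1}]'

```text
clock: 6.3
tool_pos: [644.4, -163.3, 145.8]
tool_rot: [-0.0, 0.989, 0.15, -0.001]
contact_force: [0.1, 0.6, 0.2]
width: -0.1
grip_force: 0.0
```

Emit:
arm_command --increments '[{"dx": 0, "dy": 0, "dz": -0.15, "rx": 0, "ry": 0, "rz": 0, "claw": -1}, {"dx": 0, "dy": 0, "dz": -0.3, "rx": 0, "ry": 0, "rz": 0, "claw": -1}, {"dx": 0, "dy": 0, "dz": -0.38, "rx": 0, "ry": 0, "rz": 0, "claw": -1}, {"dx": 0, "dy": 0, "dz": -0.4, "rx": 0, "ry": 0, "rz": 0, "claw": -1}, {"dx": 0, "dy": 0, "dz": -0.4, "rx": 0, "ry": 0, "rz": 0, "claw": -1}]'

```text
clock: 6.72
tool_pos: [644.7, -163.6, 143.1]
tool_rot: [0.0, 0.989, 0.15, 0.0]
contact_force: [0.1, -0.6, 0.3]
width: 0.1
grip_force: 0.0
```

Emit:
arm_command --increments '[{"dx": 0, "dy": 0, "dz": -0.05, "rx": 0, "ry": 0, "rz": 0, "claw": -1}, {"dx": 0, "dy": 0, "dz": -0.1, "rx": 0, "ry": 0, "rz": 0, "claw": -1}, {"dx": 0, "dy": 0, "dz": -0.15, "rx": 0, "ry": 0, "rz": 0, "claw": -1}, {"dx": 0, "dy": 0, "dz": -0.2, "rx": 0, "ry": 0, "rz": 0, "claw": -1}]'

```text
clock: 7.05
tool_pos: [644.6, -163.6, 140.8]
tool_rot: [-0.0, 0.989, 0.15, -0.0]
contact_force: [-0.1, 0.3, -0.1]
width: -0.3
grip_force: 0.0
```

Emit:
arm_command --increments '[{"dx": 0, "dy": 0, "dz": -0.05, "rx": 0, "ry": 0, "rz": 0, "claw": -1}, {"dx": 0, "dy": 0, "dz": -0.1, "rx": 0, "ry": 0, "rz": 0, "claw": -1}, {"dx": 0, "dy": 0, "dz": -0.15, "rx": 0, "ry": 0, "rz": 0, "claw": -1}, {"dx": 0, "dy": 0, "dz": -0.2, "rx": 0, "ry": 0, "rz": 0, "claw": -1}]'

```text
clock: 7.38
tool_pos: [644.6, -163.6, 138.7]
tool_rot: [-0.0, 0.989, 0.15, -0.0]
contact_force: [0.7, -0.6, 0.4]
width: -0.0
grip_force: 0.0
```

Emit:
arm_command --increments '[{"dx": 0, "dy": 0, "dz": -0.05, "rx": 0, "ry": 0, "rz": 0, "claw": -1}, {"dx": 0, "dy": 0, "dz": -0.1, "rx": 0, "ry": 0, "rz": 0, "claw": -1}, {"dx": 0, "dy": 0, "dz": -0.15, "rx": 0, "ry": 0, "rz": 0, "claw": -1}, {"dx": 0, "dy": 0, "dz": -0.2, "rx": 0, "ry": 0, "rz": 0, "claw": -1}]'

```text
clock: 7.72
tool_pos: [644.6, -163.6, 136.7]
tool_rot: [-0.0, 0.989, 0.15, -0.0]
contact_force: [-0.3, 0.1, 0.4]
width: -0.0
grip_force: 0.0
```

Emit:
arm_command --increments '[{"dx": 0, "dy": 0, "dz": -0.05, "rx": 0, "ry": 0, "rz": 0, "claw": -1}, {"dx": 0, "dy": 0, "dz": -0.1, "rx": 0, "ry": 0, "rz": 0, "claw": -1}, {"dx": 0, "dy": 0, "dz": -0.15, "rx": 0, "ry": 0, "rz": 0, "claw": -1}, {"dx": 0, "dy": 0, "dz": -0.2, "rx": 0, "ry": 0, "rz": 0, "claw": -1}]'

```text
clock: 8.05
tool_pos: [644.7, -163.6, 135.1]
tool_rot: [0.0, 0.989, 0.15, 0.0]
contact_force: [-2.9, 0.4, 8.3]
width: -0.1
grip_force: 4.4
```

Emit:
arm_command --increments '[{"dx": 0, "dy": 0, "dz": -0.02, "rx": 0, "ry": 0, "rz": 0, "claw": -1}, {"dx": 0, "dy": 0, "dz": -0.02, "rx": 0, "ry": 0, "rz": 0, "claw": -1}]'

```text
clock: 8.22
tool_pos: [644.7, -163.6, 135.1]
tool_rot: [0.0, 0.989, 0.15, 0.0]
contact_force: [-3.8, 0.4, 9.9]
width: 0.3
grip_force: 4.5
```

Emit:
arm_command --increments '[{"dx": 0, "dy": 0, "dz": -0.025, "rx": 0, "ry": 0, "rz": 0, "claw": -1}, {"dx": 0, "dy": 0, "dz": -0.025, "rx": 0, "ry": 0, "rz": 0, "claw": -1}, {"dx": 0, "dy": 0, "dz": -0.025, "rx": 0, "ry": 0, "rz": 0, "claw": -1}]'

```text
clock: 8.47
tool_pos: [644.7, -163.7, 135.0]
tool_rot: [0.0, 0.989, 0.15, 0.0]
contact_force: [-4.8, 1.5, 11.2]
width: 0.1
grip_force: 4.9
```

Emit:
arm_command --increments '[{"dx": 0, "dy": 0, "dz": -0.008, "rx": 0, "ry": 0, "rz": 0, "claw": -1}, {"dx": 0, "dy": 0, "dz": -0.008, "rx": 0, "ry": 0, "rz": 0, "claw": -1}, {"dx": 0, "dy": 0, "dz": -0.008, "rx": 0, "ry": 0, "rz": 0, "claw": -1}, {"dx": 0, "dy": 0, "dz": -0.008, "rx": 0, "ry": 0, "rz": 0, "claw": -1}, {"dx": 0, "dy": 0, "dz": -0.008, "rx": 0, "ry": 0, "rz": 0, "claw": -1}]'

```text
clock: 8.88
tool_pos: [644.7, -163.7, 134.9]
tool_rot: [0.0, 0.989, 0.15, 0.0]
contact_force: [-3.1, 0.5, 9.8]
width: 0.1
grip_force: 5.1
```

Emit:
arm_command --increments '[{"dx": 0, "dy": 0, "dz": 0, "rx": 0, "ry": 0, "rz": 0, "claw": -1}, {"dx": 0, "dy": 0, "dz": 0, "rx": 0, "ry": 0, "rz": 0, "claw": -1}, {"dx": 0, "dy": 0, "dz": 0, "rx": 0, "ry": 0, "rz": 0, "claw": -1}, {"dx": 0, "dy": 0, "dz": 0, "rx": 0, "ry": 0, "rz": 0, "claw": -1}, {"dx": 0, "dy": 0, "dz": 0, "rx": 0, "ry": 0, "rz": 0, "claw": -1}]'

```text
clock: 9.3
tool_pos: [644.7, -163.7, 134.9]
tool_rot: [0.0, 0.989, 0.15, 0.0]
contact_force: [-4.2, 0.2, 9.7]
width: -0.1
grip_force: 5.1
```

Emit:
arm_command --increments '[{"dx": 0, "dy": 0, "dz": 0, "rx": 0, "ry": 0, "rz": 0, "claw": -1}, {"dx": 0, "dy": 0, "dz": 0, "rx": 0, "ry": 0, "rz": 0, "claw": -1}, {"dx": 0, "dy": 0, "dz": 0, "rx": 0, "ry": 0, "rz": 0, "claw": -1}, {"dx": 0, "dy": 0, "dz": 0, "rx": 0, "ry": 0, "rz": 0, "claw": -1}, {"dx": 0, "dy": 0, "dz": 0, "rx": 0, "ry": 0, "rz": 0, "claw": -1}]'

```text
clock: 9.72
tool_pos: [644.7, -163.7, 134.9]
tool_rot: [0.0, 0.989, 0.15, 0.0]
contact_force: [-3.9, -0.1, 11.0]
width: -0.1
grip_force: 5.1
```

Emit:
arm_command --increments '[{"dx": 0, "dy": 0, "dz": -0.025, "rx": 0, "ry": 0, "rz": 0, "claw": -1}, {"dx": 0, "dy": 0, "dz": -0.025, "rx": 0, "ry": 0, "rz": 0, "claw": -1}, {"dx": 0, "dy": 0, "dz": -0.025, "rx": 0, "ry": 0, "rz": 0, "claw": -1}, {"dx": 0, "dy": 0, "dz": -0.025, "rx": 0, "ry": 0, "rz": 0, "claw": -1}]'

```text
clock: 10.05
tool_pos: [644.7, -163.7, 134.8]
tool_rot: [0.0, 0.989, 0.15, 0.0]
contact_force: [-4.1, 0.4, 10.6]
width: 0.0
grip_force: 5.6
```

Emit:
arm_command --increments '[{"dx": 0, "dy": 0, "dz": 0, "rx": 0, "ry": 0, "rz": 0, "claw": -1}, {"dx": 0, "dy": 0, "dz": 0, "rx": 0, "ry": 0, "rz": 0, "claw": -1}]'

```text
clock: 10.22
tool_pos: [644.7, -163.7, 134.8]
tool_rot: [0.0, 0.989, 0.15, 0.0]
contact_force: [-3.1, 0.6, 10.9]
width: -0.2
grip_force: 5.6
```

Emit:
arm_command --increments '[{"dx": 0, "dy": 0, "dz": -0.025, "rx": 0, "ry": 0, "rz": 0, "claw": -1}, {"dx": 0, "dy": 0, "dz": -0.025, "rx": 0, "ry": 0, "rz": 0, "claw": -1}, {"dx": 0, "dy": 0, "dz": -0.025, "rx": 0, "ry": 0, "rz": 0, "claw": -1}, {"dx": 0, "dy": 0, "dz": -0.025, "rx": 0, "ry": 0, "rz": 0, "claw": -1}, {"dx": 0, "dy": 0, "dz": -0.025, "rx": 0, "ry": 0, "rz": 0, "claw": -1}]'

```text
clock: 10.63
tool_pos: [644.8, -163.7, 134.6]
tool_rot: [0.0, 0.989, 0.15, 0.0]
contact_force: [-5.3, 0.3, 12.5]
width: -0.0
grip_force: 6.2
```

Emit:
arm_command --increments '[{"dx": 0, "dy": 0, "dz": 0, "rx": 0, "ry": 0, "rz": 0, "claw": -1}, {"dx": 0, "dy": 0, "dz": 0, "rx": 0, "ry": 0, "rz": 0, "claw": -1}, {"dx": 0, "dy": 0, "dz": 0, "rx": 0, "ry": 0, "rz": 0, "claw": -1}, {"dx": 0, "dy": 0, "dz": 0, "rx": 0, "ry": 0, "rz": 0, "claw": -1}, {"dx": 0, "dy": 0, "dz": 0, "rx": 0, "ry": 0, "rz": 0, "claw": -1}]'

```text
clock: 11.05
tool_pos: [644.8, -163.7, 134.6]
tool_rot: [0.0, 0.989, 0.15, 0.0]
contact_force: [-4.8, -0.1, 12.3]
width: -0.1
grip_force: 6.2
```

Emit:
arm_command --increments '[{"dx": 0, "dy": 0, "dz": 0, "rx": 0, "ry": 0, "rz": 0, "claw": -1}, {"dx": 0, "dy": 0, "dz": 0, "rx": 0, "ry": 0, "rz": 0, "claw": -1}, {"dx": 0, "dy": 0, "dz": 0, "rx": 0, "ry": 0, "rz": 0, "claw": -1}, {"dx": 0, "dy": 0, "dz": 0, "rx": 0, "ry": 0, "rz": 0, "claw": -1}, {"dx": 0, "dy": 0, "dz": 0, "rx": 0, "ry": 0, "rz": 0, "claw": -1}]'

```text
clock: 11.47
tool_pos: [644.8, -163.7, 134.6]
tool_rot: [0.0, 0.989, 0.15, 0.0]
contact_force: [-5.8, -0.2, 12.1]
width: -0.2
grip_force: 6.2
```

Emit:
arm_command --increments '[{"dx": 0, "dy": 0, "dz": 0, "rx": 0, "ry": 0, "rz": 0, "claw": -1}, {"dx": 0, "dy": 0, "dz": 0, "rx": 0, "ry": 0, "rz": 0, "claw": -1}, {"dx": 0, "dy": 0, "dz": 0.3, "rx": 0, "ry": 0, "rz": 0, "claw": -1}, {"dx": 0, "dy": 0, "dz": 2, "rx": 0, "ry": 0, "rz": 0, "claw": -1}, {"dx": 0, "dy": 0, "dz": 6, "rx": 0, "ry": 0, "rz": 0, "claw": -1}]'

```text
clock: 11.88
tool_pos: [642.4, -163.2, 189.7]
tool_rot: [-0.002, 0.989, 0.15, -0.004]
contact_force: [-0.3, -0.7, -0.3]
width: 0.2
grip_force: 0.0
```

Emit:
arm_command --increments '[{"dx": -1, "dy": 2, "dz": 3, "rx": 0, "ry": 0, "rz": 0, "claw": 0}, {"dx": -2.6, "dy": 5, "dz": 5.6, "rx": 0, "ry": 0, "rz": 0, "claw": 1}, {"dx": -4.4, "dy": 8.5, "dz": 5.6, "rx": 0, "ry": 0, "rz": 0, "claw": 1}, {"dx": -6.3, "dy": 12, "dz": 5.6, "rx": 0, "ry": 0, "rz": 0, "claw": 1}, {"dx": -8.2, "dy": 15.5, "dz": 5.6, "rx": 0, "ry": 0, "rz": 0, "claw": 1}]'

```text
clock: 12.3
tool_pos: [561.6, -7.2, 250.2]
tool_rot: [0.0, 0.989, 0.15, 0.0]
contact_force: [1.1, 0.6, 0.7]
width: 60.6
grip_force: 0.0
```

Emit:
arm_command --increments '[{"dx": -1.9, "dy": 3.5, "dz": 0, "rx": 0, "ry": 0, "rz": 0, "claw": 1}, {"dx": -3.8, "dy": 7, "dz": 0, "rx": 0, "ry": 0, "rz": 0, "claw": 1}, {"dx": -5.7, "dy": 10.5, "dz": 0, "rx": 0, "ry": 0, "rz": 0, "claw": 1}, {"dx": -7.6, "dy": 14, "dz": 0, "rx": 0, "ry": 0, "rz": 0, "claw": 1}, {"dx": -8.3, "dy": 15.2, "dz": 0, "rx": 0, "ry": 0, "rz": 0, "claw": 1}]'

```text
clock: 12.72
tool_pos: [476.9, 148.2, 250.1]
tool_rot: [-0.0, 0.988, 0.153, 0.0]
contact_force: [0.2, 1.2, 0.3]
width: 85.0
grip_force: 0.0
```

Emit:
arm_command --increments '[{"dx": 0, "dy": 0, "dz": 0, "rx": 0, "ry": 0, "rz": 0, "claw": 1}, {"dx": 0, "dy": 0, "dz": 0, "rx": 0, "ry": 0, "rz": 0, "claw": 1}]'

```text
clock: 12.88
tool_pos: [479.4, 143.9, 249.9]
tool_rot: [0.0, 0.989, 0.151, 0.0]
contact_force: [0.0, -0.4, -0.4]
width: 85.6
grip_force: 0.0
```

Run:
```python
from wr import *
s=r.read_state();w=r.snapshot('wrist');print(s['tool_pos'],s['clock'],s['tool_rot'])
for q in r.masks_of(w,'short_tin')[:2]:
    ys,xs=np.where(q['region']);print(q['p'],q['at'],xs.min(),ys.min(),xs.max(),ys.max(),wpt(s,w,q['at'],72))
for z,u in ((110,(280,60)),):pass
save(w,'d')
import pickle;pickle.dump((s,w),open('w2.pkl','wb'))
```

```text
[479.41475961 143.94941979 249.93498016] 12.8833 [5.24606531e-05 9.88513030e-01 1.51135480e-01 2.32784247e-04]
0.95 [271.8, 159.0] 234 121 307 197 [503.71566814 153.80633861  72.        ]
```

View pics/d.png

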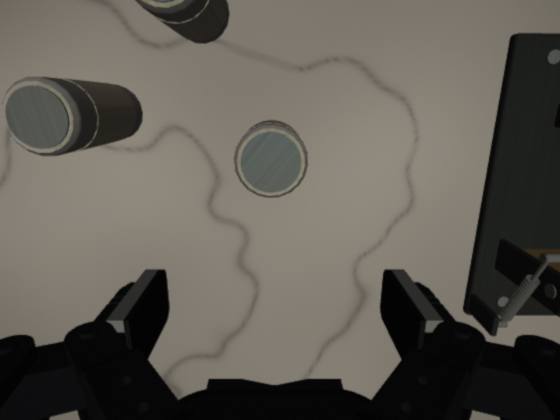

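Emit:
arm_command --increments '[{"dx": 2.4, "dy": 0.95, "dz": -2, "rx": 0, "ry": 0, "rz": 0, "claw": 1}, {"dx": 2.4, "dy": 0.95, "dz": -6, "rx": 0, "ry": 0, "rz": 0, "claw": 1}, {"dx": 2.4, "dy": 0.95, "dz": -9.5, "rx": 0, "ry": 0, "rz": 0, "claw": 1}, {"dx": 2.4, "dy": 0.95, "dz": -12, "rx": 0, "ry": 0, "rz": 0, "claw": 1}, {"dx": 2.4, "dy": 0.95, "dz": -13, "rx": 0, "ry": 0, "rz": 0, "claw": 1}]'

```text
clock: 13.4
tool_pos: [502.5, 151.3, 116.2]
tool_rot: [0.0, 0.989, 0.149, -0.002]
contact_force: [0.2, 0.0, 0.1]
width: 85.7
grip_force: 0.0
```

Emit:
arm_command --increments '[{"dx": 0, "dy": 0, "dz": -2, "rx": 0, "ry": 0, "rz": 0, "claw": 1}, {"dx": 0, "dy": 0, "dz": -4, "rx": 0, "ry": 0, "rz": 0, "claw": 1}, {"dx": 0, "dy": 0, "dz": -6, "rx": 0, "ry": 0, "rz": 0, "claw": 1}, {"dx": 0, "dy": 0, "dz": -7.4, "rx": 0, "ry": 0, "rz": 0, "claw": 1}, {"dx": 0, "dy": 0, "dz": -7.4, "rx": 0, "ry": 0, "rz": 0, "claw": 1}]'

```text
clock: 13.82
tool_pos: [503.2, 151.9, 44.1]
tool_rot: [0.0, 0.989, 0.15, -0.001]
contact_force: [-0.3, 0.1, -0.2]
width: 85.6
grip_force: 0.0
```

Emit:
arm_command --increments '[{"dx": 0, "dy": 0, "dz": 0, "rx": 0, "ry": 0, "rz": 0, "claw": 0.55}, {"dx": 0, "dy": 0, "dz": 0, "rx": 0, "ry": 0, "rz": 0, "claw": 0.4}, {"dx": 0, "dy": 0, "dz": 0, "rx": 0, "ry": 0, "rz": 0, "claw": 0.2}, {"dx": 0, "dy": 0, "dz": 0, "rx": 0, "ry": 0, "rz": 0, "claw": 0}, {"dx": 0, "dy": 0, "dz": 0, "rx": 0, "ry": 0, "rz": 0, "claw": -0.5}]' --grip_force 35

```text
clock: 14.23
tool_pos: [504.6, 153.0, 47.3]
tool_rot: [-0.0, 0.989, 0.15, 0.001]
contact_force: [-2.6, -0.9, 8.2]
width: 61.3
grip_force: 37.9
```

Emit:
arm_command --increments '[{"dx": 0, "dy": 0, "dz": 0, "rx": 0, "ry": 0, "rz": 0, "claw": -1}, {"dx": 0, "dy": 0, "dz": 0, "rx": 0, "ry": 0, "rz": 0, "claw": -1}, {"dx": 0, "dy": 0, "dz": 0, "rx": 0, "ry": 0, "rz": 0, "claw": -1}]'

```text
clock: 14.48
tool_pos: [504.5, 152.9, 47.3]
tool_rot: [-0.0, 0.989, 0.15, 0.001]
contact_force: [-0.7, -1.2, 7.3]
width: 61.2
grip_force: 37.9
```

Emit:
arm_command --increments '[{"dx": 0, "dy": 0, "dz": 0.5, "rx": 0, "ry": 0, "rz": 0, "claw": -1}, {"dx": 0, "dy": 0, "dz": 2, "rx": 0, "ry": 0, "rz": 0, "claw": -1}, {"dx": 0, "dy": 0, "dz": 4, "rx": 0, "ry": 0, "rz": 0, "claw": -1}, {"dx": 0, "dy": 0, "dz": 6, "rx": 0, "ry": 0, "rz": 0, "claw": -1}, {"dx": 0, "dy": 0, "dz": 9, "rx": 0, "ry": 0, "rz": 0, "claw": -1}]'

```text
clock: 14.9
tool_pos: [502.8, 152.5, 136.3]
tool_rot: [0.0, 0.989, 0.15, -0.001]
contact_force: [0.3, 0.5, -2.3]
width: 61.2
grip_force: 39.2
```

Emit:
arm_command --increments '[{"dx": 0, "dy": 0, "dz": 4, "rx": 0, "ry": 0, "rz": 0, "claw": -1}, {"dx": 0, "dy": 0, "dz": 8, "rx": 0, "ry": 0, "rz": 0, "claw": -1}, {"dx": 0, "dy": 0, "dz": 11, "rx": 0, "ry": 0, "rz": 0, "claw": -1}, {"dx": 0, "dy": 0, "dz": 12, "rx": 0, "ry": 0, "rz": 0, "claw": -1}, {"dx": 0, "dy": 0, "dz": 12, "rx": 0, "ry": 0, "rz": 0, "claw": -1}]'

```text
clock: 15.32
tool_pos: [504.5, 153.1, 258.9]
tool_rot: [-0.0, 0.989, 0.15, 0.002]
contact_force: [-0.7, -0.3, -2.5]
width: 61.3
grip_force: 39.3
```

Emit:
arm_command --increments '[{"dx": 0.2, "dy": -1.5, "dz": 2, "rx": 0, "ry": 0, "rz": 0, "claw": -1}, {"dx": 0.6, "dy": -4.5, "dz": 4, "rx": 0, "ry": 0, "rz": 0, "claw": -1}, {"dx": 1, "dy": -8, "dz": 6, "rx": 0, "ry": 0, "rz": 0, "claw": -1}, {"dx": 1.4, "dy": -11.5, "dz": 7.8, "rx": 0, "ry": 0, "rz": 0, "claw": -1}, {"dx": 1.8, "dy": -15, "dz": 7.8, "rx": 0, "ry": 0, "rz": 0, "claw": -1}]'

```text
clock: 15.73
tool_pos: [522.0, 1.4, 335.6]
tool_rot: [0.0, 0.989, 0.15, 0.001]
contact_force: [0.7, -0.8, -3.0]
width: 61.4
grip_force: 40.1
```

Emit:
arm_command --increments '[{"dx": 0.4, "dy": -3.5, "dz": 0, "rx": 0, "ry": 0, "rz": 0, "claw": -1}, {"dx": 0.8, "dy": -7, "dz": 0, "rx": 0, "ry": 0, "rz": 0, "claw": -1}, {"dx": 1.2, "dy": -10.5, "dz": 0, "rx": 0, "ry": 0, "rz": 0, "claw": -1}, {"dx": 1.6, "dy": -14, "dz": 0, "rx": 0, "ry": 0, "rz": 0, "claw": -1}, {"dx": 2, "dy": -17.5, "dz": 0, "rx": 0, "ry": 0, "rz": 0, "claw": -1}]'

```text
clock: 16.15
tool_pos: [540.9, -173.8, 332.0]
tool_rot: [-0.0, 0.989, 0.15, -0.001]
contact_force: [1.3, 0.9, -3.0]
width: 61.4
grip_force: 40.0
```

Emit:
arm_command --increments '[{"dx": 0.2, "dy": -2.4, "dz": 0, "rx": 0, "ry": 0, "rz": 0, "claw": -1}, {"dx": 0.2, "dy": -2.4, "dz": 0, "rx": 0, "ry": 0, "rz": 0, "claw": -1}, {"dx": 0.2, "dy": -2.4, "dz": 0, "rx": 0, "ry": 0, "rz": 0, "claw": -1}, {"dx": 0.2, "dy": -2.4, "dz": 0, "rx": 0, "ry": 0, "rz": 0, "claw": -1}, {"dx": 0.2, "dy": -2.4, "dz": 0, "rx": 0, "ry": 0, "rz": 0, "claw": -1}]'

```text
clock: 16.57
tool_pos: [543.5, -194.9, 333.0]
tool_rot: [-0.0, 0.989, 0.151, -0.0]
contact_force: [-0.0, -0.4, -2.5]
width: 61.3
grip_force: 40.0
```

Run:
```python
from wr import *
s=r.read_state();w=r.snapshot('wrist');print(s['tool_pos'],s['clock'],s['tool_rot'])
cv2.imwrite('pics/e.png',cv2.convertScaleAbs(cv2.resize(w['color'],(800,600),interpolation=cv2.INTER_CUBIC),alpha=1.5)[:,:,::-1])
import pickle;pickle.dump((s,w),open('w3.pkl','wb'))
```

```text
[ 543.52846679 -194.87913956  332.99953838] 16.5667 [-4.31748449e-04  9.88521693e-01  1.51077642e-01 -4.71729228e-04]
```

View pics/e.png

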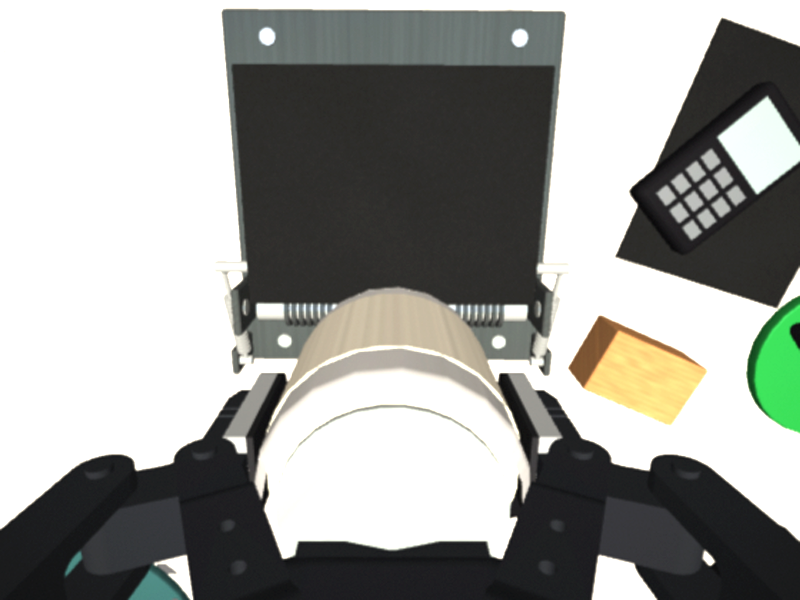

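Run:
```python
from wr import *
import pickle
s,w=pickle.load(open('w3.pkl','rb'));k=.7
C=np.array([wpt(s,w,(k*u,k*v),110)[:2] for u,v in((232,65),(554,65),(542,303),(247,303))])
print(C.round(1),np.linalg.norm(C[0]-C[1]),np.linalg.norm(C[2]-C[3]));f=(C[0]+C[1])/2;n=(C[2]+C[3])/2
print(f,n,np.linalg.norm(f-n),np.arctan2(*(f-n)[::-1]),np.arctan2(*(C[1]-C[0])[::-1])+np.pi/2,C.mean(0))
h=wpt(s,w,(k*393.5,k*311),96);print('rod',h)
print(f-77*np.array([.955,.297]))
# tin: bottom rim nearest point & lid edges
print(w['cx'],w['fx'])
```

```text
[[ 626.5  -66.9]
 [ 684.9 -253.1]
 [ 542.4 -303.4]
 [ 481.3 -109.2]] 195.21610228794384 203.5758664298373
[ 655.67831902 -159.99469631] [ 511.84113093 -206.28773831] 151.10321775881675 0.31137417021489155 0.30365849789648935 [ 583.75972498 -183.14121731]
rod [ 501.73419417 -208.82096267   96.        ]
[ 582.14331902 -182.86369631]
274.27203826690317 361.60037275380006
```

Emit:
arm_command --increments '[{"dx": 2, "dy": 0.55, "dz": 0, "rx": 0, "ry": 0, "rz": 0, "claw": -1}, {"dx": 3.9, "dy": 1.09, "dz": -2, "rx": 0, "ry": 0, "rz": 0, "claw": -1}, {"dx": 3.9, "dy": 1.09, "dz": -5, "rx": 0, "ry": 0, "rz": 0, "claw": -1}, {"dx": 3.9, "dy": 1.09, "dz": -8, "rx": 0, "ry": 0, "rz": 0, "claw": -1}, {"dx": 3.9, "dy": 1.09, "dz": -11, "rx": 0, "ry": 0, "rz": 0, "claw": -1}]'

```text
clock: 17.03
tool_pos: [582.7, -184.1, 222.4]
tool_rot: [-0.0, 0.989, 0.151, 0.0]
contact_force: [0.2, -0.1, -3.2]
width: 61.4
grip_force: 40.0
```

Emit:
arm_command --increments '[{"dx": 0, "dy": 0, "dz": -2, "rx": 0, "ry": 0, "rz": 0, "claw": -1}, {"dx": 0, "dy": 0, "dz": -3.7, "rx": 0, "ry": 0, "rz": 0, "claw": -1}, {"dx": 0, "dy": 0, "dz": -4.7, "rx": 0, "ry": 0, "rz": 0, "claw": -1}, {"dx": 0, "dy": 0, "dz": -5.1, "rx": 0, "ry": 0, "rz": 0, "claw": -1}, {"dx": 0, "dy": 0, "dz": -5.1, "rx": 0, "ry": 0, "rz": 0, "claw": -1}]'

```text
clock: 17.45
tool_pos: [582.5, -184.8, 172.4]
tool_rot: [-0.0, 0.989, 0.151, -0.0]
contact_force: [0.1, 0.1, -2.8]
width: 61.0
grip_force: 40.0
```

Emit:
arm_command --increments '[{"dx": 0.05, "dy": 0.05, "dz": -0.3, "rx": 0, "ry": 0, "rz": 0, "claw": -1}, {"dx": 0.05, "dy": 0.05, "dz": -0.6, "rx": 0, "ry": 0, "rz": 0, "claw": -1}, {"dx": 0.05, "dy": 0.05, "dz": -0.8, "rx": 0, "ry": 0, "rz": 0, "claw": -1}, {"dx": 0.05, "dy": 0.05, "dz": -0.95, "rx": 0, "ry": 0, "rz": 0, "claw": -1}, {"dx": 0.05, "dy": 0.05, "dz": -0.95, "rx": 0, "ry": 0, "rz": 0, "claw": -1}]'

```text
clock: 17.87
tool_pos: [583.1, -184.7, 163.2]
tool_rot: [-0.0, 0.989, 0.15, 0.0]
contact_force: [0.0, 0.1, -2.6]
width: 61.1
grip_force: 40.0
```

Emit:
arm_command --increments '[{"dx": 0, "dy": 0, "dz": -0.06, "rx": 0, "ry": 0, "rz": 0, "claw": -1}, {"dx": 0, "dy": 0, "dz": -0.12, "rx": 0, "ry": 0, "rz": 0, "claw": -1}, {"dx": 0, "dy": 0, "dz": -0.18, "rx": 0, "ry": 0, "rz": 0, "claw": -1}, {"dx": 0, "dy": 0, "dz": -0.2, "rx": 0, "ry": 0, "rz": 0, "claw": -1}]'

```text
clock: 18.2
tool_pos: [583.1, -184.7, 161.2]
tool_rot: [-0.0, 0.989, 0.15, -0.0]
contact_force: [-0.6, 0.1, -2.6]
width: 61.2
grip_force: 40.0
```

Emit:
arm_command --increments '[{"dx": 0, "dy": 0, "dz": -0.05, "rx": 0, "ry": 0, "rz": 0, "claw": -1}, {"dx": 0, "dy": 0, "dz": -0.1, "rx": 0, "ry": 0, "rz": 0, "claw": -1}, {"dx": 0, "dy": 0, "dz": -0.15, "rx": 0, "ry": 0, "rz": 0, "claw": -1}, {"dx": 0, "dy": 0, "dz": -0.2, "rx": 0, "ry": 0, "rz": 0, "claw": -1}]'

```text
clock: 18.53
tool_pos: [583.1, -184.7, 159.2]
tool_rot: [-0.0, 0.989, 0.15, -0.0]
contact_force: [-0.1, 0.4, -3.5]
width: 61.3
grip_force: 40.0
```

Emit:
arm_command --increments '[{"dx": 0, "dy": 0, "dz": -0.03, "rx": 0, "ry": 0, "rz": 0, "claw": -1}, {"dx": 0, "dy": 0, "dz": -0.06, "rx": 0, "ry": 0, "rz": 0, "claw": -1}, {"dx": 0, "dy": 0, "dz": -0.09, "rx": 0, "ry": 0, "rz": 0, "claw": -1}, {"dx": 0, "dy": 0, "dz": -0.12, "rx": 0, "ry": 0, "rz": 0, "claw": -1}, {"dx": 0, "dy": 0, "dz": -0.12, "rx": 0, "ry": 0, "rz": 0, "claw": -1}]'

```text
clock: 18.95
tool_pos: [583.1, -184.7, 158.2]
tool_rot: [0.0, 0.989, 0.15, 0.0]
contact_force: [-1.4, 0.5, 0.4]
width: 61.3
grip_force: 40.3
```

Emit:
arm_command --increments '[{"dx": 0, "dy": 0, "dz": 0, "rx": 0, "ry": 0, "rz": 0, "claw": 0.5}, {"dx": 0, "dy": 0, "dz": 0, "rx": 0, "ry": 0, "rz": 0, "claw": 0.6}, {"dx": 0, "dy": 0, "dz": 0, "rx": 0, "ry": 0, "rz": 0, "claw": 0.8}, {"dx": 0, "dy": 0, "dz": 0, "rx": 0, "ry": 0, "rz": 0, "claw": 1}, {"dx": 0, "dy": 0, "dz": 0, "rx": 0, "ry": 0, "rz": 0, "claw": 1}]'

```text
clock: 19.37
tool_pos: [583.2, -184.7, 158.1]
tool_rot: [0.0, 0.989, 0.15, 0.0]
contact_force: [-0.6, -0.5, -0.1]
width: 85.3
grip_force: 0.0
```

Emit:
arm_command --increments '[{"dx": 0, "dy": 0, "dz": 0.3, "rx": 0, "ry": 0, "rz": 0, "claw": 1}, {"dx": 0, "dy": 0, "dz": 1, "rx": 0, "ry": 0, "rz": 0, "claw": 1}, {"dx": 0, "dy": 0, "dz": 3, "rx": 0, "ry": 0, "rz": 0, "claw": 1}, {"dx": 0, "dy": 0, "dz": 6, "rx": 0, "ry": 0, "rz": 0, "claw": 1}, {"dx": 0, "dy": 0, "dz": 10, "rx": 0, "ry": 0, "rz": 0, "claw": 1}]'

```text
clock: 19.78
tool_pos: [582.1, -184.4, 257.8]
tool_rot: [-0.001, 0.989, 0.15, -0.002]
contact_force: [1.2, -0.9, -0.0]
width: 85.4
grip_force: 0.0
```

Emit:
arm_command --increments '[{"dx": -1, "dy": -0.3, "dz": 4, "rx": 0, "ry": 0, "rz": 0, "claw": 1}, {"dx": -3, "dy": -0.9, "dz": 7, "rx": 0, "ry": 0, "rz": 0, "claw": 1}, {"dx": -4, "dy": -1.2, "dz": 9, "rx": 0, "ry": 0, "rz": 0, "claw": 1}, {"dx": -4, "dy": -1.2, "dz": 9, "rx": 0, "ry": 0, "rz": 0, "claw": 1}, {"dx": -4, "dy": -1.2, "dz": 9, "rx": 0, "ry": 0, "rz": 0, "claw": 1}]'

```text
clock: 20.2
tool_pos: [543.1, -197.0, 349.9]
tool_rot: [0.001, 0.989, 0.15, 0.001]
contact_force: [0.5, -0.0, -0.6]
width: 85.4
grip_force: 0.0
```

Run:
```python
from wr import *
s=r.read_state();w=r.snapshot('wrist');print(s['tool_pos'],s['clock'],s['contact_force'])
for q in r.masks_of(w,'short_tin')[:1]:
    ys,xs=np.where(q['region']);print(q['p'],q['at'],xs.min(),ys.min(),xs.max(),ys.max())
a=r.snapshot('side')
i=np.hstack([w['color'],np.vstack([cv2.resize(a['color'][100:300,200:400],(240,240)),np.zeros((180,240,3),np.uint8)])])
cv2.imwrite('pics/f.png',cv2.convertScaleAbs(i,alpha=1.3)[:,:,::-1])
import pickle;pickle.dump((s,w),open('w4.pkl','wb'))
```

```text
[ 543.07806838 -197.0024038   349.87544328] 20.2 [ 0.54749171 -0.00348194 -0.62544454]
0.64 [275.8, 145.1] 237 104 313 182
```

View pics/f.png

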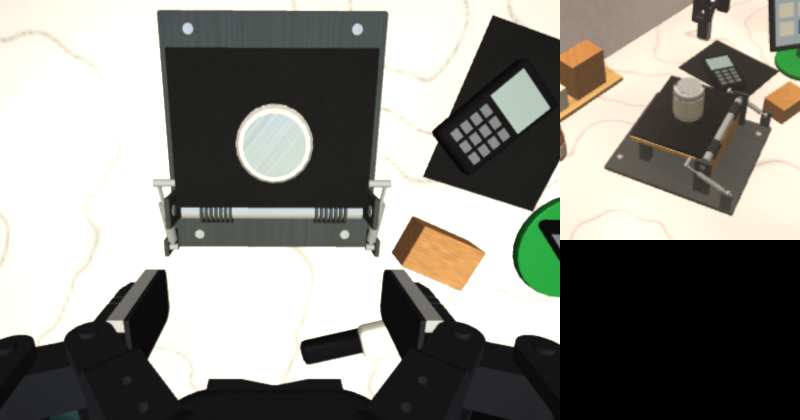

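The tin stands upright on the mat with its lid centred at (274,143). I'll check the centring numerically and then hand in.

Run:
```python
from wr import *
import pickle
s,w=pickle.load(open('w4.pkl','rb'))
t=wpt(s,w,(274.5,143),182);f=wpt(s,w,(274.5,48),110);n=wpt(s,w,(275,206),110)
d=np.array([.955,.297,0]);print(t,(f+n)/2,'along',(t-(f+n)/2)@d,'across',(t-(f+n)/2)@[-.297,.955,0], np.linalg.norm(f-n))
```

```text
[ 581.88461328 -185.32178852  182.        ] [ 584.73310541 -184.836581    110.        ] along -2.864416623953126 across 0.38262898650926425 149.9386900620384
```

```bash
python3 -c "
from station import r
print(r.finish_job())"
```

```text
the job is handed in; nothing more can be done
None
```

The job is handed in: I pushed the flap over until it snapped down level, pressed its free edge with about 12 N for over a second, and stood the short tin upright within about 3 mm of the flap's middle.

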